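# Set the nursery night light for the night

### The job

Set the night light for the night. First lower the loose white shade over the round dome of the lamp, so that it sits level around the dome with its rim on the wooden base; set it down, do not drop it. Then turn the lamp's dial until its white pointer line stands at the long mark, and leave the china animals and the toy car where they are.

Things in the scene. Friction and masses are not known exactly. Their poses are not given: they have to be found in the camera images.
- lamp: Night light, fixed to the table: a light-wood base block 150 (x) x 340 (y) x 50 mm high. Origin: centre of its underside, on the table; z up, -x is its front. On top, 95 mm from the centre towards +y, stands a white dome; 95 mm towards -y, the dial.
- dome_foot (a point): Centre of the foot of the lamp's white dome, on the base's top face, 50 mm above the table. The dome is a solid rounded cone: 100 mm diameter at the foot, 84 mm at 44 mm height, 57 mm high. A grey ring 144 mm in diameter is printed around it.
- shade: Loose white shade, about 0.18 kg: an upside-down bowl, open below, 122 mm diameter at the rim, 86 mm at the top, 68 mm high, wall 5 mm (inside: about 112 mm wide at the rim, 62 mm deep), with a round light-wood finial (26 mm diameter, 35 mm tall) upright on its top to grip by. Origin: centre of its rim plane, on the table at the start; z up. Over the dome its rim rests on the base's top face.
- finial_top (a point): Top centre of the shade's finial, 103 mm above the rim plane.
- dial (a joint): Angle of the dimmer dial in rad: 0 at its anticlockwise stop, growing clockwise seen from above, up to 4.71. It is 2.62 when the pointer is at the long mark; short marks every 0.524 rad. It starts anticlockwise of the long mark, and stays where it is left.
- dial_grip (a point): On the dial's upright axis, 37 mm above the base's top (87 mm above the table). The dial is a dark-wood disc (68 mm diameter, its top 14 mm above the base's top) with an upright bar across it, 58 mm long, 14 mm thick, its top 7 mm above this point and its foot 23 mm below. This frame's x axis runs along the bar, towards the end with the white pointer line; z is up.
- dial_mark (a point): Outer end of the long black mark on the base's top face, 70 mm from the dial's axis, towards the lamp's front (-x). The mark runs radially from the dial, 27 mm long and 6 mm wide; the other marks are 8 mm long.
- swan: China swan, bystander, 65 mm across and 75 mm tall. Origin: centre of its foot.
- rabbit: China rabbit, bystander, 60 mm long and 80 mm tall. Origin: centre of its foot.
- toy_car: Wooden toy car, bystander, 90 mm long (its x), 62 mm wide, 61 mm tall. Origin: under its centre, on the table.
There are look-alikes about, which are no part of the job. What is shaped like the shade but blue or pink is not meant.

How it is judged:
By the outcome, as a careful person would: the job done as asked, in the order asked, and still so for the second after the job is handed in, with the robot touching nothing.
It also fails if it takes over 56 s, if anything falls off the work surface, if the arm or the gripper's body presses on something with over 40 N, if the wrist force passes 120 N, or if a joint passes its speed limit or range.

### The arm

A 6-joint arm with a two-finger parallel gripper is mounted at the origin on the work surface. World frame = base frame: x ahead of the robot, y to its left, z up, the work surface at z = 0. Lengths are in m, angles in rad, forces in N, time in s.
With the tool pointing down it reaches from about 0.375 to 0.9 m from the base axis. Payload 3.1 kg.
Tool frame: the origin (TCP) lies at the centre of the arm's flange, where the gripper is bolted on; the fingertips stand 182 mm ahead of it and the grasp point (between the pads) lies 164 mm ahead of it; z points along the fingers, y is the line along which they close (so a half turn about z gives the same grasp; the last joint's range is limited). The gripper opens to 87 mm and grips with 3 to 60 N. Pads are 19 mm wide; open, the fingers measure 117 mm over their backs; the gripper's body (75 mm by 190 mm) begins 51 mm behind the grasp point.
Start: joints at [-1.337, 0.527, 1.433, -0, 1.181, -0.178], TCP at [0.251, -0.572, 0.405] pointing down, gripper open.
Joint ranges: [-3.08, 3.08], [-0.75, 2.2], [0.22, 2.44], [-1.43, 4.57], [0, 2.65], [-2.85, 2.85]. Speed limits (rad/s): [2.79, 2.79, 3.14, 3.14, 3.14, 3.14].

### API

Orientations are given as a unit quaternion [x, y, z, w].
In Python, from rig import * gives the robot as it stands.
- The arm moves only by the tool move_arm, never from a script. Its argument "commands" is a list that holds one entry, the list of rows, each a list of 6 numbers: the shift along the tool's x, y, z in units of 40 mm (1.0 is 40 mm), then the turn, a rotation vector about the tool's x, y, z in rad. A call has 1 to 12 rows; each row is the pose to reach, as a shift and turn from the pose commanded when the call began, along the tool's axes at that moment; what a row does not reach only later rows make up. A row lasts 1/8 s, in which the tool goes at most 62.5 mm and 10.7 degrees, less where a joint would pass 70% of its speed; a pose out of reach is approached as far as the arm can. A call with a gripper value outside its range is refused whole. "claw" is the closure, from -1 (fully open) to 1 (shut), so that 0 is half open, set as the call begins (left out, the last holds). The fingers move at their own pace and stop on an object; "squeeze" is the grip in N (left out, the last holds). Time passes only in rows, so rows that repeat a pose let the fingers close. It gives the time, the measured TCP pose, the force, the opening and the grip force at its end, in the units of the state.
- get_obs(): the state, without advancing time (a new reading comes with each control period).
- camera(name): name is "scene" or "top"; returns a dict with "pixels" (480x640x3 uint8, blue, green, red), "range_z" (480x640 float32, m along the optical axis (not along the pixel's ray), 0 where there is no reading), "camera_matrix" (3x3 intrinsics, pixels), "extrinsics" (4x4, takes a point from world to camera coordinates). Camera axes: x right, y up, looking along -z (the intrinsics and any distortion apply to the point x, -y, -z); pixel columns grow to the right and rows downward; lengths in m; the calibration is good to about 2 mm. A picture is of the moment at which its call begins.
- hand_in(): hands the job in; it is judged then, once.
The state is a dict: "time": time; "q": joint angles; "joint_velocities": joint speeds; "joint_torque": joint torques, N m; "position": TCP position; "tool_rot": TCP orientation; "ft_force": force on the tool from outside, world axes, zero at the start; "moment": the same for the moment, N m; "grip_width": finger opening in m; "grip_force": force on a finger pad.
Only numpy, scipy, OpenCV 4.12 (cv2) and the standard library are available. Lean on these libraries where they do the work, as an engineer would, in place of code of your own. Each camera call takes 0.05 s, during which the arm holds its last target. There are 200 camera calls.

## Working session

There is one attempt and no reset: what is moved stays moved. The work goes in short steps, Python scripts to look and compute and a tool call to move; the robot and the scene stay as the last step left them, time stands still between calls to the robot, and variables do not carry over. Pictures are saved under pics/ and viewed, at most 10 in all, crops included, and the job is handed in when it is done.

Besides the shell and the picture viewer there is one more tool, called after "Call:" as name(argument=value, ...), one argument or row to a line, values as JSON. move_arm: Moves the arm, as the interface text tells. Its arguments: {"type":"object","properties":{"commands":{"type":"array","items":{"type":"array","items":{"type":"array","items":{"type":"number"}}}},"claw":{"type":"number"},"squeeze":{"type":"number"}},"required":["commands"]}

```bash
mkdir -p pics; cat > h.py <<'E'
from rig import *
import numpy as np, cv2
from scipy.spatial.transform import Rotation as R
def world(c, u, v, z=None):
    """pixel -> world; on plane z or by the depth map"""
    K=c["camera_matrix"];E=c["extrinsics"]
    d=np.array([(u-K[0,2])/K[0,0],-(v-K[1,2])/K[1,1],-1.])
    Rm,t=E[:3,:3],E[:3,3]; o=-Rm.T@t; w=Rm.T@d
    s=(z-o[2])/w[2] if z is not None else c["range_z"][int(v),int(u)]
    return o+s*w
def cloud(c):
    K=c["camera_matrix"];E=c["extrinsics"];v,u=np.mgrid[:480,:640]
    r=c["range_z"];p=np.stack([(u-K[0,2])/K[0,0]*r,-(v-K[1,2])/K[1,1]*r,-r],-1)
    return (p-E[:3,3])@E[:3,:3]
E
python3 - <<'E'
from h import *
for n in("scene","top"):
    c=camera(n);cv2.imwrite(f"pics/{n}0.png",c["pixels"]);np.savez(f"{n}0.npz",**c)
    E=c["extrinsics"];print(n,(-E[:3,:3].T@E[:3,3]).round(3),c.keys(),c["camera_matrix"].round(1).tolist())
print(get_obs())
E
```

```text
scene [0.967 0.471 0.956] dict_keys(['pixels', 'range_z', 'camera_matrix', 'extrinsics']) [[545.9, 0.0, 317.8], [0.0, 545.9, 243.2], [0.0, 0.0, 1.0]]
top [4.460e-01 1.000e-03 1.079e+00] dict_keys(['pixels', 'range_z', 'camera_matrix', 'extrinsics']) [[523.3, 0.0, 315.0], [0.0, 523.3, 235.9], [0.0, 0.0, 1.0]]
{'time': 0.1, 'q': array([-1.33650270e+00,  5.28369958e-01,  1.43377863e+00, -2.33647519e-05,
        1.18139067e+00, -1.78512851e-01]), 'joint_velocities': array([ 8.45569065e-05, -1.18966820e-03, -2.33208601e-03, -8.92706368e-04,
       -1.20303295e-03, -1.65691600e-03]), 'joint_torque': array([ 1.90607423e-07, -4.40983307e+01, -1.77152020e+01,  6.34206575e-02,
        5.33621153e-02, -4.08400149e-05]), 'position': array([ 0.25068245, -0.57218478,  0.40386971]), 'tool_rot': array([ 9.78772993e-01,  2.04945068e-01, -3.79415764e-05, -9.72624970e-04]), 'ft_force': array([ 0.03741467, -0.49949456, -0.68306089]), 'moment': array([ 0.02647058,  0.03726445, -0.0287574 ]), 'grip_force': 0.0, 'grip_width': 0.0869069514081181}
```

View pics/scene0.png

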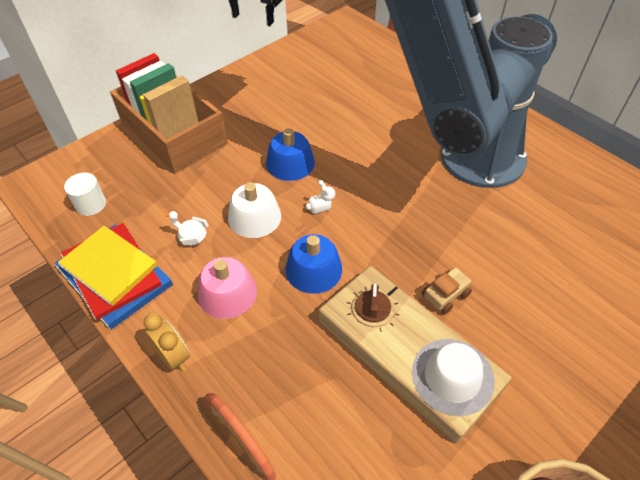

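View pics/top0.png

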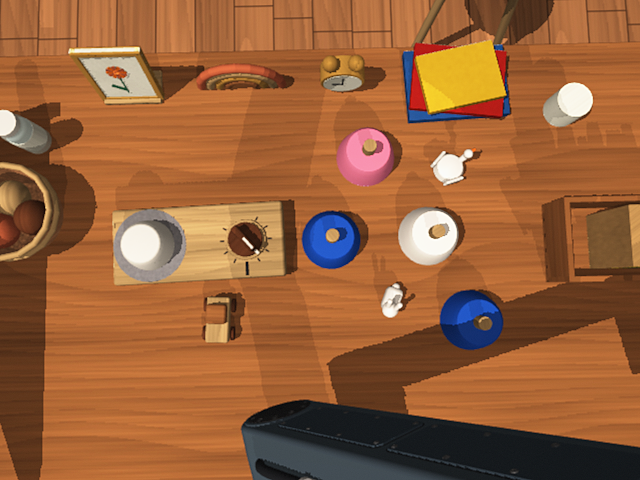

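The scene view shows the white shade at (254,210), with its finial at (251,192). In the top view it is at (430,237), finial (438,231). There are look-alikes in the top view: blue at (332,240), blue at (472,320) and pink at (366,157). The white dome at (148,244) is fixed on the lamp. Only (430,237) is white, loose and has a finial. The dial is at (247,240), with its pointer to the lower right and the long mark at (247,268).

```bash
python3 - <<'E'
from h import *
t=dict(np.load("top0.npz"));s=dict(np.load("scene0.npz"))
for n,c in(("top",t),("scene",s)):
    P=cloud(c);hsv=cv2.cvtColor(c["pixels"],cv2.COLOR_BGR2HSV)
    white=(hsv[...,1]<60)&(hsv[...,2]>110)
    k,lab,st,ce=cv2.connectedComponentsWithStats(white.astype(np.uint8))
    for i in range(1,k):
        if st[i,4]<150: continue
        p=P[lab==i];
        if abs(p[:,1]).max()>.7 or p[:,2].max()>.3 or p[:,2].min()<-.02: continue
        print(n,ce[i].round(),st[i,4],"min",p.min(0).round(3),"max",p.max(0).round(3))
    # finial: points z 0.09-0.11 near shade
    m=(P[...,2]>.085)&(P[...,2]<.115)&(abs(P[...,0]-.44)<.5)&(P[...,1]<.15)&(P[...,1]>-.45)
    k,lab,st,ce=cv2.connectedComponentsWithStats(m.astype(np.uint8))
    for i in range(1,k):
        if st[i,4]>20:
            q=P[lab==i];q=q[q[:,2]>.098]
            if len(q): print(n,"finial",ce[i].round(),st[i,4],q.mean(0).round(4),((q.min(0)+q.max(0))/2).round(4),np.ptp(q,0).round(3))
    # base top
    m=(abs(P[...,2]-.05)<.004)&(abs(P[...,0]-.43)<.2)&(P[...,1]>0)&(hsv[...,1]>50)
    k,lab,st,ce=cv2.connectedComponentsWithStats(m.astype(np.uint8))
    i=1+st[1:,4].argmax();q=P[lab==i][:,:2].astype(np.float32)
    print(n,"base",cv2.minAreaRect(q))
    # dome points
    for lo,hi in((.06,.075),(.08,.093),(.102,.12)):
        m=(P[...,2]>lo)&(P[...,2]<hi)&(P[...,1]>.25)&(P[...,1]<.5)&(abs(P[...,0]-.43)<.08)
        q=P[m]
        if len(q): print(n,"dome",lo,((q.min(0)+q.max(0))/2).round(4),np.ptp(q,0).round(3))
    m=(P[...,2]>.087)&(P[...,2]<.1)&(P[...,1]>.07)&(P[...,1]<.22)&(abs(P[...,0]-.43)<.08)
    q=P[m][:,:2].astype(np.float32)
    if len(q): print(n,"bar",len(q),q.mean(0),cv2.minAreaRect(q))
a=cv2.resize(t["pixels"][190:290,190:310],None,fx=3.3,fy=4,interpolation=2)[:, :]
b=cv2.resize(t["pixels"][190:290,380:480],None,fx=4,fy=4,interpolation=2)
cv2.imwrite("pics/crop.png",np.hstack([a,b]))
E
```

```text
top [104.  50.] 212 min [0.877 0.323 0.154] max [0.886 0.437 0.163]
top finial [342.  66.] 691 [ 0.8663 -0.0576  0.1069] [ 0.8691 -0.0584  0.1065] [0.038 0.079 0.017]
top finial [247.  68.] 238 [0.869  0.139  0.1002] [0.8695 0.1363 0.1005] [0.014 0.027 0.005]
top finial [369. 145.] 162 [ 0.708  -0.1047  0.1015] [ 0.7086 -0.1046  0.1024] [0.025 0.023 0.008]
top finial [437. 231.] 170 [ 0.5416 -0.2281  0.1016] [ 0.5418 -0.2278  0.1021] [0.023 0.025 0.008]
top finial [331. 235.] 153 [ 0.5381 -0.0288  0.1016] [ 0.5381 -0.0286  0.102 ] [0.024 0.025 0.008]
top finial [483. 322.] 184 [ 0.3684 -0.306   0.1017] [ 0.3683 -0.3064  0.102 ] [0.024 0.027 0.008]
top base ((0.5357513427734375, 0.1968943029642105), (0.14913016557693481, 0.26147180795669556), 2.0327460765838623)
top dome 0.06 [0.4957 0.3216 0.0675] [0.026 0.066 0.015]
top dome 0.08 [0.4985 0.3262 0.0865] [0.022 0.068 0.013]
top dome 0.102 [0.5022 0.3299 0.1062] [0.016 0.056 0.008]
scene finial [505. 143.] 349 [0.0232 0.0559 0.1062] [0.0051 0.0519 0.1064] [0.112 0.032 0.017]
scene finial [288. 134.] 123 [ 0.3702 -0.3056  0.1025] [ 0.37
[... 219 characters left out ...]
 ] [0.025 0.027 0.009]
scene finial [220. 267.] 186 [ 0.7103 -0.1039  0.1027] [ 0.7101 -0.1055  0.1026] [0.025 0.027 0.009]
scene finial [373. 294.] 147 [0.5311 0.1355 0.0982] [0.5311 0.1355 0.0982] [0.017 0.022 0.   ]
scene finial [161. 335.] 742 [ 0.8721 -0.0544  0.1059] [ 0.8711 -0.0562  0.1065] [0.038 0.078 0.017]
scene finial [222. 410.] 299 [0.8716 0.1375 0.1006] [0.8713 0.1339 0.1027] [0.015 0.032 0.009]
scene base ((0.5361649990081787, 0.23579268157482147), (0.15063686668872833, 0.3386244773864746), 2.299269914627075)
scene dome 0.06 [0.5061 0.37   0.0689] [0. 0. 0.]
scene dome 0.08 [0.5055 0.3638 0.0872] [0.009 0.009 0.011]
scene dome 0.102 [0.5031 0.3292 0.1056] [0.014 0.057 0.007]
```

View pics/crop.png

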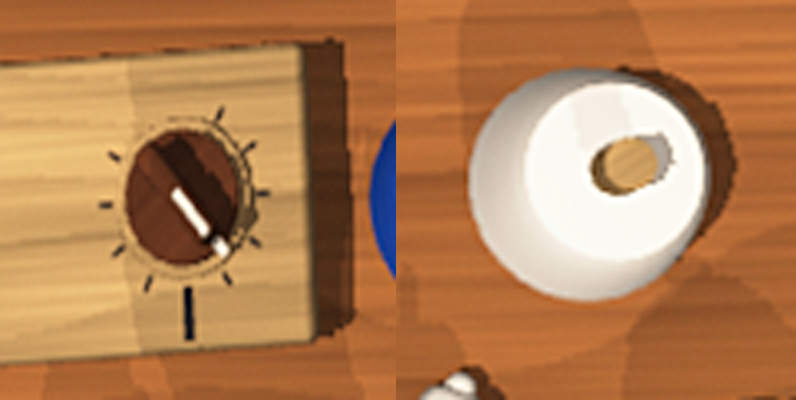

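The crop confirms the white shade at top-view (430,237), with its finial at (437,231). The dial pointer points lower right, about 35-40° anticlockwise of the long mark. Next I'll refine the dome centre, the bar direction, and the bystander positions.

```bash
python3 - <<'E'
from h import *
t=dict(np.load("top0.npz"));s=dict(np.load("scene0.npz"))
for n,c in(("top",t),("scene",s)):
    P=cloud(c);X,Y,Z=P[...,0],P[...,1],P[...,2]
    near=(abs(X-.5325)<.07)&(abs(Y-.331)<.07)
    for lo,hi in((.056,.066),(.075,.085),(.104,.112)):
        q=P[near&(Z>lo)&(Z<hi)][:,:2].astype(np.float32)
        if len(q)>8:print(n,"dome",lo,len(q),[np.round(a,4) for a in cv2.minEnclosingCircle(q)])
    d=(np.hypot(X-.5395,Y-.141)<.045)
    q=P[d&(Z>.085)&(Z<.1)]
    print(n,"bar",len(q),q[:,2].max(),cv2.minAreaRect(q[:,:2].astype(np.float32)))
    q=P[d&(Z>.059)&(Z<.067)][:,:2].astype(np.float32);print("disc",cv2.minEnclosingCircle(q))
    w=d&(Z>.085)&(c["pixels"].min(-1)>150)
    q=P[w];print("pointer",len(q),q.mean(0).round(4))
    # dark mark
    m=(abs(Z-.05)<.005)&(c["pixels"].max(-1)<60)&(abs(Y-.141)<.03)&(X>.45)&(X<.51)
    q=P[m];print("mark",len(q),q[:,:2].mean(0).round(4) if len(q) else 0)
    for nm,cx,cy in(("swan",.615,-.26),("rabbit",.42,-.145),("car",.39,.2)):
        m=(abs(X-cx)<.07)&(abs(Y-cy)<.07)&(Z>.03)&(Z<.085)
        if nm!="car": m&=c["pixels"].min(-1)>110
        q=P[m];print(nm,q.min(0).round(3),q.max(0).round(3))
o=get_obs();print(R.from_quat(o["tool_rot"]).as_matrix().round(3))
E
```

```text
top dome 0.056 131 [array([0.5343, 0.3429]), np.float64(0.0677)]
top dome 0.075 154 [array([0.5309, 0.3299]), np.float64(0.0463)]
top dome 0.104 739 [array([0.531 , 0.3299]), np.float64(0.0373)]
top bar 224 0.0979391000949135 ((0.5379935503005981, 0.140830397605896), (0.05801498517394066, 0.013529975898563862), 43.80824661254883)
disc ((0.537488579750061, 0.14013992249965668), 0.037351783365011215)
pointer 36 [0.5267 0.1305 0.0933]
mark 26 [0.4824 0.1365]
swan [ 0.545 -0.3    0.03 ] [ 0.685 -0.19   0.081]
rabbit [ 0.381 -0.166  0.03 ] [ 0.437 -0.125  0.08 ]
car [0.337 0.17  0.03 ] [0.46  0.266 0.065]
scene dome 0.056 199 [array([0.5312, 0.3361]), np.float64(0.0657)]
scene dome 0.075 247 [array([0.5333, 0.3308]), np.float64(0.0461)]
scene dome 0.104 1188 [array([0.5335, 0.3303]), np.float64(0.0374)]
scene bar 218 0.09836059497182212 ((0.5395169854164124, 0.14072352647781372), (0.0587010532617569, 0.013328523375093937), 44.02944564819336)
disc ((0.5404067635536194, 0.14269158244132996), 0.03789542242884636)
pointer 41 [0.5274 0.1308 0.0947]
mark 14 [0.4824 0.1382]
swan [ 0.545 -0.299  0.03 ] [ 0.685 -0.19   0.083]
rabbit [ 0.382 -0.165  0.03 ] [ 0.439 -0.123  0.082]
car [0.338 0.17  0.03 ] [0.46  0.262 0.066]
[[ 0.916  0.401 -0.   ]
 [ 0.401 -0.916  0.002]
 [ 0.    -0.002 -1.   ]]
```

Call:
move_arm(
  commands=[
    [[0.4, -0.2, 0.07, 0, 0, 0], [1.3, -0.64, 0.24, 0, 0, 0], [2.5, -1.24, 0.46, 0, 0, 0], [3.8, -1.88, 0.7, 0, 0, 0], [5.1, -2.53, 0.94, 0, 0, 0], [6.4, -3.17, 1.18, 0, 0, 0], [7.6, -3.77, 1.4, 0, 0, 0], [8.7, -4.31, 1.6, 0, 0, 0], [9.6, -4.71, 1.76, 0, 0, 0], [10.11, -4.96, 1.85, 0, 0, 0], [10.11, -4.96, 1.85, 0, 0, 0], [10.11, -4.96, 1.85, 0, 0, 0]],
  ],
  claw=-1,
  squeeze=25,
)

```text
time: 1.6
position: [0.5412, -0.2282, 0.3307]
tool_rot: [0.979, 0.205, -0.0, -0.0]
ft_force: [0.1, 0.5, -0.7]
grip_width: 0.0871
grip_force: 0.0
```

Call:
move_arm(
  commands=[
    [[0.02, 0.01, 0.3, 0, 0, 0], [0.02, 0.01, 0.7, 0, 0, 0], [0.02, 0.01, 1.1, 0, 0, 0], [0.02, 0.01, 1.5, 0, 0, 0], [0.02, 0.01, 1.8, 0, 0, 0], [0.02, 0.01, 1.9, 0, 0, 0], [0.02, 0.01, 1.9, 0, 0, 0]],
  ],
)

```text
time: 2.48
position: [0.5426, -0.2285, 0.2545]
tool_rot: [0.979, 0.205, -0.0, -0.0]
ft_force: [0.2, 1.1, 0.1]
grip_width: 0.0872
grip_force: 0.0
```

```bash
python3 - <<'E'
from h import *
o=get_obs();print(o["position"],o["ft_force"])
c=camera("scene");d=camera("top")
cv2.imwrite("pics/g.png",np.hstack([cv2.resize(c["pixels"][120:260,170:330],None,fx=2.5,fy=2.5),cv2.resize(d["pixels"][170:310,360:500],None,fx=2.5,fy=2.5)]))
E
```

```text
[ 0.54255821 -0.22851806  0.25449757] [0.20377702 1.08763253 0.11384104]
```

View pics/g.png

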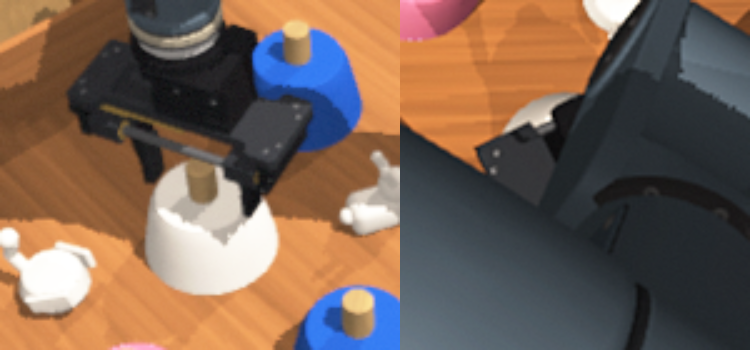

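The scene view shows the finial midway between the open fingers, at crop (202,182), with the white shade below and the rabbit and swan clear. Closing.

Call:
move_arm(
  commands=[
    [[0, 0, 0, 0, 0, 0], [0, 0, 0, 0, 0, 0], [0, 0, 0, 0, 0, 0], [0, 0, 0, 0, 0, 0], [0, 0, 0, 0, 0, 0], [0, 0, 0, 0, 0, 0], [0, 0, 0, 0, 0, 0], [0, 0, 0, 0, 0, 0]],
  ],
  claw=1,
  squeeze=25,
)

```text
time: 3.58
position: [0.5426, -0.2287, 0.2547]
tool_rot: [0.979, 0.205, 0.0, 0.0]
ft_force: [-0.6, 0.3, -0.7]
grip_width: 0.0257
grip_force: 25.0
```

Call:
move_arm(
  commands=[
    [[0, 0, -0.1, 0, 0, 0], [0, 0, -0.4, 0, 0, 0], [0, 0, -0.9, 0, 0, 0], [0, 0, -1.5, 0, 0, 0], [0, 0, -2.1, 0, 0, 0], [0, 0, -2.7, 0, 0, 0], [0, 0, -3.3, 0, 0, 0], [0, 0, -3.7, 0, 0, 0], [0, 0, -3.95, 0, 0, 0], [0, 0, -4, 0, 0, 0], [0, 0, -4, 0, 0, 0]],
  ],
)

```text
time: 4.95
position: [0.5423, -0.2284, 0.4141]
tool_rot: [0.979, 0.205, -0.0, -0.001]
ft_force: [-0.8, 0.2, -1.9]
grip_width: 0.0253
grip_force: 25.0
```

Call:
move_arm(
  commands=[
    [[0.05, -0.13, 0, 0, 0, 0], [0.19, -0.45, 0, 0, 0, 0], [0.43, -1.03, 0, 0, 0, 0], [0.75, -1.8, 0, 0, 0, 0], [1.13, -2.7, 0, 0, 0, 0], [1.5, -3.6, 0, 0, 0, 0], [1.87, -4.5, 0, 0, 0, 0], [2.25, -5.4, 0, 0, 0, 0], [2.62, -6.3, 0, 0, 0, 0], [3.0, -7.2, 0, 0, 0, 0], [3.37, -8.1, 0, 0, 0, 0], [3.75, -9.0, 0, 0, 0, 0]],
  ],
)

```text
time: 6.45
position: [0.5346, 0.1635, 0.4146]
tool_rot: [0.979, 0.205, -0.0, -0.0]
ft_force: [0.6, -0.6, -2.2]
grip_width: 0.025
grip_force: 25.0
```

Call:
move_arm(
  commands=[
    [[0.35, -0.85, 0, 0, 0, 0], [0.67, -1.6, 0, 0, 0, 0], [0.96, -2.3, 0, 0, 0, 0], [1.21, -2.9, 0, 0, 0, 0], [1.42, -3.4, 0, 0, 0, 0], [1.54, -3.7, 0, 0, 0, 0], [1.62, -3.9, 0, 0, 0, 0], [1.62, -3.9, 0, 0, 0, 0], [1.62, -3.9, 0, 0, 0, 0], [1.62, -3.9, 0, 0, 0, 0]],
  ],
)

```text
time: 7.7
position: [0.5324, 0.3296, 0.4148]
tool_rot: [0.979, 0.204, -0.0, 0.0]
ft_force: [-0.1, 0.0, -1.6]
grip_width: 0.0255
grip_force: 25.0
```

```bash
python3 - <<'E'
from h import *
o=get_obs();p=o["position"];print(p,o["ft_force"],o["grip_width"])
M=R.from_quat(o["tool_rot"]).as_matrix();print("finger dir",M[:,2].round(4))
c=camera("scene");P=cloud(c);hsv=cv2.cvtColor(c["pixels"],cv2.COLOR_BGR2HSV)
w=(hsv[...,1]<70)&(hsv[...,2]>90)&(np.hypot(P[...,0]-p[0],P[...,1]-p[1])<.08)
q=P[w&(P[...,2]>.12)&(P[...,2]<.235)]
print("z",q[:,2].min(),q[:,2].max())
# circle fit per height slice
from scipy.optimize import least_squares
for lo in np.arange(.155,.225,.012):
    s=q[(q[:,2]>lo)&(q[:,2]<lo+.012)]
    if len(s)<30: continue
    r0=.061-(s[:,2]-.16)*18/68
    f=least_squares(lambda a:np.hypot(s[:,0]-a[0],s[:,1]-a[1])-r0,p[:2],loss="soft_l1",f_scale=.002)
    print(lo.round(3),len(s),f.x.round(4),np.abs(f.fun).mean().round(4))
cv2.imwrite("pics/d.png",cv2.resize(c["pixels"][200:460,300:560],None,fx=2.2,fy=2.2))
E
```

```text
[0.53241394 0.32961704 0.4147754 ] [-0.07367825  0.00303828 -1.57383722] 0.02546642426270223
finger dir [-1.e-04 -3.e-04 -1.e+00]
z 0.1591730708187073 0.23484009404469816
0.155 206 [0.5315 0.3295] 0.0007
0.167 418 [0.5324 0.3299] 0.0007
0.179 437 [0.5334 0.3302] 0.0008
0.191 438 [0.5342 0.3305] 0.0009
0.203 467 [0.5348 0.3306] 0.0011
0.215 921 [0.5322 0.3298] 0.0046
```

View pics/d.png

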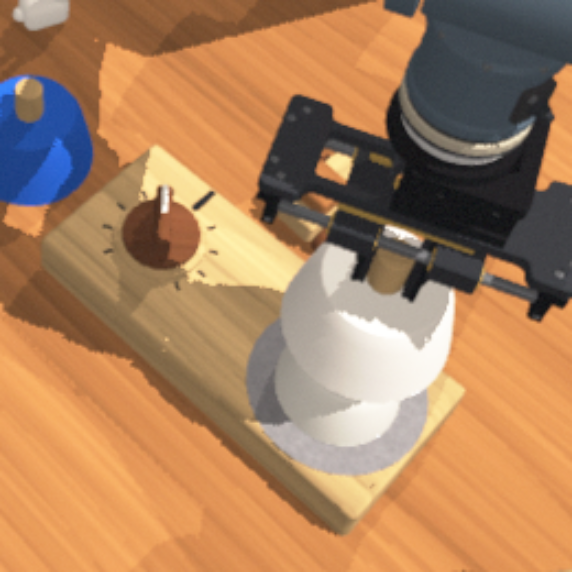

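The shade hangs level over the dome: in the scene crop it is at (365,315), above the dome at (335,400). Its fitted centre of about (0.533, 0.330) matches the dome at (0.532, 0.330), so I'm lowering it.

Call:
move_arm(
  commands=[
    [[0, 0, 0.25, 0, 0, 0], [0, 0, 0.6, 0, 0, 0], [0, 0, 1.0, 0, 0, 0], [0, 0, 1.4, 0, 0, 0], [0, 0, 1.75, 0, 0, 0], [0, 0, 2.05, 0, 0, 0], [0, 0, 2.3, 0, 0, 0], [0, 0, 2.5, 0, 0, 0], [0, 0, 2.6, 0, 0, 0], [0, 0, 2.65, 0, 0, 0], [0, 0, 2.65, 0, 0, 0], [0, 0, 2.65, 0, 0, 0]],
  ],
)

```text
time: 9.25
position: [0.5323, 0.3303, 0.3092]
tool_rot: [0.979, 0.205, 0.0, -0.0]
ft_force: [-0.1, 0.2, -1.9]
grip_width: 0.0254
grip_force: 25.0
```

Call:
move_arm(
  commands=[
    [[0, 0, 0.03, 0, 0, 0], [0, 0, 0.05, 0, 0, 0], [0, 0, 0.07, 0, 0, 0], [0, 0, 0.08, 0, 0, 0], [0, 0, 0.09, 0, 0, 0], [0, 0, 0.09, 0, 0, 0]],
  ],
)

```text
time: 10.0
position: [0.5322, 0.3303, 0.3051]
tool_rot: [0.979, 0.205, -0.0, 0.0]
ft_force: [-0.2, -0.0, -2.2]
grip_width: 0.0255
grip_force: 25.0
```

Not yet touching, so I'll go down a millimetre or two more.

Call:
move_arm(
  commands=[
    [[0, 0, 0.01, 0, 0, 0], [0, 0, 0.02, 0, 0, 0], [0, 0, 0.03, 0, 0, 0], [0, 0, 0.03, 0, 0, 0]],
  ],
)

```text
time: 10.5
position: [0.5322, 0.3303, 0.3047]
tool_rot: [0.979, 0.205, 0.0, -0.0]
ft_force: [-1.4, -1.2, 4.6]
grip_width: 0.0253
grip_force: 25.0
```

Call:
move_arm(
  commands=[
    [[0, 0, 0, 0, 0, 0], [0, 0, 0, 0, 0, 0], [0, 0, 0, 0, 0, 0], [0, 0, 0, 0, 0, 0], [0, 0, 0, 0, 0, 0], [0, 0, 0, 0, 0, 0]],
  ],
  claw=-0.2,
)

```text
time: 11.25
position: [0.5322, 0.3303, 0.3039]
tool_rot: [0.979, 0.205, -0.0, 0.0]
ft_force: [-0.0, 0.4, -0.6]
grip_width: 0.052
grip_force: 0.0
```

Call:
move_arm(
  commands=[
    [[0, 0, -0.1, 0, 0, 0], [0, 0, -0.4, 0, 0, 0], [0, 0, -0.9, 0, 0, 0], [0, 0, -1.4, 0, 0, 0], [0, 0, -1.8, 0, 0, 0], [0, 0, -2.0, 0, 0, 0], [0, 0, -2.0, 0, 0, 0]],
  ],
)

```text
time: 12.12
position: [0.5323, 0.3303, 0.3846]
tool_rot: [0.979, 0.205, 0.001, -0.0]
ft_force: [-0.3, 0.6, 0.2]
grip_width: 0.052
grip_force: 0.0
```

Call:
move_arm(
  commands=[
    [[-0.1, 0.25, 0, 0, 0, 0], [-0.35, 0.88, 0, 0, 0, -0.05], [-0.7, 1.76, 0, 0, 0, -0.12], [-1.05, 2.65, 0, 0, 0, -0.2], [-1.4, 3.53, 0, 0, 0, -0.28], [-1.65, 4.16, 0, 0, 0, -0.33], [-1.75, 4.41, 0, 0, 0, -0.354], [-1.75, 4.41, 0, 0, 0, -0.354], [-1.75, 4.41, 0, 0, 0, -0.354], [-1.75, 4.41, 0, 0, 0, -0.354]],
  ],
  claw=-0.2,
)

```text
time: 13.38
position: [0.5387, 0.1411, 0.3837]
tool_rot: [0.927, 0.374, -0.0, -0.0]
ft_force: [-0.5, -0.2, 1.1]
grip_width: 0.0526
grip_force: 0.0
```

```bash
python3 - <<'E'
from h import *
from scipy.optimize import least_squares
o=get_obs();p=o["position"];M=R.from_quat(o["tool_rot"]).as_matrix();print(p,"yaw y",np.degrees(np.arctan2(M[1,1],M[0,1])),M[:,2].round(4))
for n in("scene","top"):
    c=camera(n);P=cloud(c);X,Y,Z=np.moveaxis(P,-1,0)
    near=np.hypot(X-.532,Y-.330)<.08
    m=near&(c["pixels"].min(-1)>90)&(Z>.056)&(Z<.122);q=P[m]
    wall=q[q[:,2]<.105]
    f=least_squares(lambda a:np.hypot(wall[:,0]-a[0],wall[:,1]-a[1])-(.061-(wall[:,2]-.05)*18/68),[.532,.33],loss="soft_l1",f_scale=.002)
    top=P[near&(Z>.112)&(Z<.124)]
    A=np.c_[top[:,:2]-[.532,.33],np.ones(len(top))];k=np.linalg.lstsq(A,top[:,2],rcond=None)[0] if len(top)>20 else 0
    fin=P[near&(Z>.147)&(Z<.16)]
    print(n,"wall",len(wall),f.x.round(4),"top plane",len(top),np.round(k,4),"finial",len(fin),fin.mean(0).round(4) if len(fin) else 0)
    cv2.imwrite(f"pics/p_{n}.png",c["pixels"])
E
```

```text
[0.53874695 0.14112711 0.38372834] yaw y -46.030303539533314 [-4.e-04  1.e-04 -1.e+00]
scene wall 1432 [0.5337 0.331 ] top plane 1900 [-0.0119 -0.0056  0.1177] finial 203 [0.5336 0.3308 0.1525]
top wall 156 [0.5304 0.3296] top plane 56 [0.0628 0.0118 0.1162] finial 0 0
```

View pics/p_scene.png

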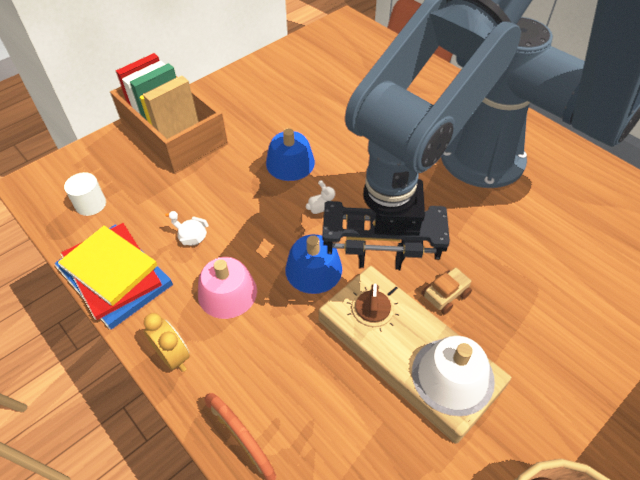

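The shade sits level on the base at scene (455,370): its top is at z 0.118, and the finial top is at 0.153. Next I'm lowering to the dial, whose bar is at scene (374,300).

Call:
move_arm(
  commands=[
    [[0, 0, 0.3, 0, 0, 0], [0, 0, 0.8, 0, 0, 0], [0, 0, 1.4, 0, 0, 0], [0, 0, 2.0, 0, 0, 0], [0, 0, 2.5, 0, 0, 0], [0, 0, 2.9, 0, 0, 0], [0, 0, 3.2, 0, 0, 0], [0, 0, 3.34, 0, 0, 0], [0, 0, 3.34, 0, 0, 0], [0, 0, 3.34, 0, 0, 0]],
  ],
)

```text
time: 14.72
position: [0.5392, 0.1406, 0.2509]
tool_rot: [0.927, 0.374, 0.001, 0.0]
ft_force: [0.8, 0.1, 0.4]
grip_width: 0.0524
grip_force: 0.0
```

Call:
move_arm(
  commands=[
    [[0, 0, 0, 0, 0, 0], [0, 0, 0, 0, 0, 0], [0, 0, 0, 0, 0, 0], [0, 0, 0, 0, 0, 0], [0, 0, 0, 0, 0, 0], [0, 0, 0, 0, 0, 0], [0, 0, 0, 0, 0, 0], [0, 0, 0, 0, 0, 0]],
  ],
  claw=1,
  squeeze=20,
)

```text
time: 15.72
position: [0.5388, 0.1406, 0.2504]
tool_rot: [0.927, 0.374, -0.0, -0.0]
ft_force: [-1.1, 0.2, 0.8]
grip_width: 0.0141
grip_force: 20.0
```

Call:
move_arm(
  commands=[
    [[0, 0, 0, 0, 0, 0.04], [0, 0, 0, 0, 0, 0.13], [0, 0, 0, 0, 0, 0.24], [0, 0, 0, 0, 0, 0.36], [0, 0, 0, 0, 0, 0.48], [0, 0, 0, 0, 0, 0.59], [0, 0, 0, 0, 0, 0.68], [0, 0, 0, 0, 0, 0.73], [0, 0, 0, 0, 0, 0.73], [0, 0, 0, 0, 0, 0.73], [0, 0, 0, 0, 0, 0.73]],
  ],
)

```text
time: 17.1
position: [0.5392, 0.1398, 0.2504]
tool_rot: [1.0, 0.019, 0.0, 0.001]
ft_force: [-0.2, -6.7, 0.8]
grip_width: 0.0135
grip_force: 20.0
```

Call:
move_arm(
  commands=[
    [[0, 0, 0, 0, 0, 0], [0, 0, 0, 0, 0, 0], [0, 0, 0, 0, 0, 0], [0, 0, 0, 0, 0, 0], [0, 0, 0, 0, 0, 0], [0, 0, 0, 0, 0, 0]],
  ],
  claw=-0.2,
)

```text
time: 17.85
position: [0.5389, 0.1407, 0.2504]
tool_rot: [1.0, 0.018, 0.0, -0.0]
ft_force: [1.0, 0.2, -0.2]
grip_width: 0.0518
grip_force: 0.0
```

Call:
move_arm(
  commands=[
    [[0, 0, -0.2, 0, 0, 0], [0, 0, -0.8, 0, 0, 0], [0, 0, -1.6, 0, 0, 0], [0, 0, -2.5, 0, 0, 0], [0, 0, -3.4, 0, 0, 0], [0, 0, -4.2, 0, 0, 0], [0, 0, -4.8, 0, 0, 0], [0, 0, -5, 0, 0, 0], [0, 0, -5, 0, 0, 0]],
  ],
)

```text
time: 18.98
position: [0.5387, 0.1406, 0.4506]
tool_rot: [1.0, 0.018, 0.0, -0.0]
ft_force: [0.6, -0.5, 0.1]
grip_width: 0.0523
grip_force: 0.0
```

```bash
python3 - <<'E'
from h import *
c=camera("scene");P=cloud(c);X,Y,Z=np.moveaxis(P,-1,0);d=np.hypot(X-.5388,Y-.1408)<.045
q=P[d&(Z>.085)&(Z<.1)][:,:2].astype(np.float32);print("bar",len(q),cv2.minAreaRect(q))
w=P[d&(Z>.085)&(c["pixels"].min(-1)>140)];print("pointer",len(w),w.mean(0).round(4))
f=P[(np.hypot(X-.532,Y-.33)<.08)&(Z>.147)&(Z<.16)];print("finial",f.mean(0).round(4))
cv2.imwrite("pics/e.png",cv2.resize(c["pixels"][240:440,300:520],None,fx=2.8,fy=2.8,interpolation=2))
E
```

```text
bar 239 ((0.5385199785232544, 0.1405927538871765), (0.059260688722133636, 0.014438826590776443), 1.787871241569519)
pointer 182 [0.5407 0.1644 0.3755]
finial [0.5337 0.3308 0.1526]
```

View pics/e.png

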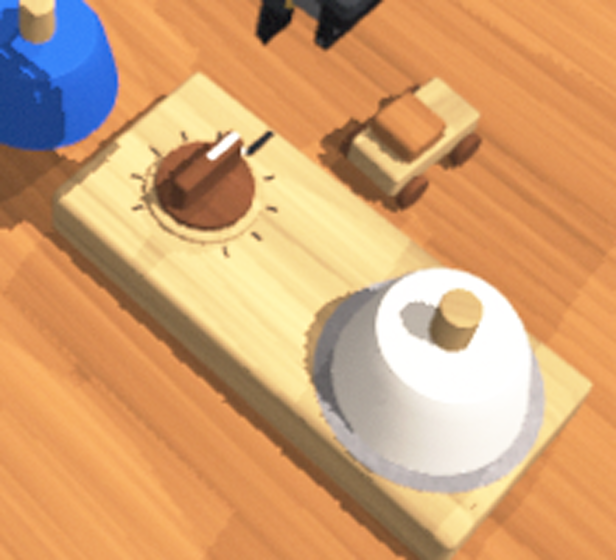

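The pointer at crop (225,145) is in line with the long mark at (260,142): the bar is at 1.8° and the lamp's yaw is about 2.1°. The shade is level on the base and the car hasn't moved. The gripper is clear, so I'm handing in.

```bash
python3 -c "
from rig import *
print(hand_in())"
```

```text
the job is handed in; nothing more can be done
None
```

I set the white shade level over the dome with its rim on the base, then turned the dial's pointer to the long mark (within about 0.5° by camera). The china animals and toy car were not touched, and I handed the job in at about 19 s; no verdict was returned.

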